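# Dispense the small wooden balls through the right cap hole

### The arm

A 7-joint arm with a two-finger parallel gripper is mounted at the origin on the work surface. World frame = base frame: x ahead of the robot, y to its left, z up, the work surface at z = 0. Lengths are in m, angles in rad, forces in N, time in s.
With the tool pointing down it reaches from about 0.425 to 0.925 m from the base axis. Payload 6.8 kg.
Tool frame: the origin (TCP) lies on the front face of the gripper's body, between the roots of the fingers; the fingertips stand 73 mm ahead of it and the grasp point (between the pads) lies 54 mm ahead of it (env.nose_length is the distance from the TCP to the fingertips, in m); z points along the fingers, y is the line along which they close (so a half turn about z gives the same grasp; the last joint's range is limited). The gripper opens to 85 mm and grips with 20 to 120 N. Pads are 22 mm wide; open, the fingers measure 114 mm over their backs; the gripper's body (76 mm by 85 mm) begins 54 mm behind the grasp point. The pads swing forward as they close: fully open they stand 13 mm farther back than shut.
Start: joints at [-1.41, 0.477, 0.022, 1.555, -0.011, 1.109, -0.083], TCP at [0.179, 0.651, 0.304] pointing down, gripper open.
Joint ranges: [-2.96, 2.96], [-0.34, 2.1], [-1.41, 1.46], [0.24, 2.44], [-1.37, 4.51], [0.17, 1.92], [-2.96, 2.96]. Speed limits (rad/s): [2.39, 2.39, 3.14, 3.14, 3.14, 3.14, 3.14].

### API

Orientations are given as a unit quaternion [w, x, y, z].
In Python, from cell import env, kin, camera, calibration, job gives the robot as it stands. The module is installed in compiled form; this text tells all that it offers. Calls block until the motion is done:
- env.reach(position, orientation): joint-space move of the TCP to a pose.
- env.movel(position, velocity=0.15, rot=None, stop_force=None): straight line of the TCP; rot=None keeps the orientation; velocity is the mean speed in m/s. With stop_force (N) it stops when the force on the tool has changed by that much, and returns True; else False.
- env.goto_joints(angles): joint-space move.
- env.grip(opening, f_grip=None): finger opening in m; f_grip is the grip in N (None keeps the last); returns when the fingers have stopped.
- env.dwell(seconds).
- kin.inverse_kinematics(position, orientation): joint angles nearest the present ones, or None.
- env.get_state(): the state.
- camera(name): name is "scene" or "top" or "wrist"; returns (picture, depth): 400x640x3 uint8, blue, green, red; 400x640 float32, m along the optical axis (not along the pixel's ray), 0 where there is no reading.
- calibration(name): a dict with "fx", "fy", "cx", "cy" (pixels), "k1" (the pictures are not rectified: a ray, as slopes to the right and down, at radius r is drawn at 1 + k1 r^2 times it, then the intrinsics apply), "rvec" (rotation vector, rad) and "tvec" (3), from world to camera coordinates, as OpenCV has them. Camera axes: x right, y down, z forward; pixel columns grow to the right and rows downward; lengths in m; the calibration is good to about 2 mm. A picture is of the moment at which its call begins: read the wrist's pose just before it. calibration takes no time and is no camera call; for the wrist camera it gives the pose at the moment of the call.
A pose or a line that the arm cannot do raises env.PlanningError and nothing moves.
- job.job_done(): hands the job in; it is judged then, once.
The state is a dict: "time": time; "qpos": joint angles; "joint_velocities": joint speeds; "joint_torque": joint torques, N m; "tcp_pos": TCP position; "orientation": TCP orientation; "force": force on the tool from outside, world axes, zero at the start; "torque": the same for the moment, N m; "opening": finger opening in m; "gripper_force": force on a finger pad.
Only numpy, scipy, OpenCV 4.12 (cv2) and the standard library are available. Lean on these libraries where they do the work, as an engineer would, in place of code of your own. Each camera call takes 0.05 s, during which the arm holds its last target. There are 200 camera calls.

### The job

The clear hopper of the tipping dispenser holds two small wooden balls and, under them, a large one. First slide the wooden tray onto the outlined spot in front of the dispenser, then turn the hopper's cap by its fin until the hole that lets the small balls out but holds the large one back is over the hopper, and then tip the dispenser forward by its crank handle until both small balls have run into the tray. Finally bring the hopper back upright, with the large ball still inside, the cap left at that hole and the tray on its spot, and leave the glue bottle, boards and plane alone.

Things in the scene. Friction and masses are not known exactly. Their poses are not given: they have to be found in the camera images.
- stand: plywood stand fixed to the bench: base 130 x 130 x 16 mm (100 mm behind to 30 mm ahead of the origin), two cheeks (12 mm thick, 43 mm either side, 56 mm long in x) carrying the hopper's axle. Origin: on the bench plane under the middle of the axle. x points the way the balls pour, z up.
- tray_spot (a point): centre, on the bench plane, of a dark square outline 156 x 156 mm in front of the stand, 140 mm ahead (stand's x) of the stand's origin: where the tray must stand, turned like the stand. The outline is a flat drawing.
- tray_in (a point): loose open wooden tray 150 (x) x 140 (y) x 40 mm high, walls and floor 6 mm, 0.3 to 0.65 kg; this point is the centre of its inner floor (6 mm above the bench), with the tray's axes. Starts 0.16 to 0.20 m to the left (stand's +y) of the spot, turned like the stand within 0.15 rad. Slides when pushed by its walls.
- hopper (a joint): tilt of the hopper about its axle (stand's y axis, 155 mm above the bench). 0 = upright, cap up, on a stop (the start); grows as the cap tips forward (stand's +x), to a stop at 1.98, where balls roll out in 1 to 2 s if the hole lets them. Stiff (0.45 N m), stays where left. Hopper: clear square tube, bore 60 mm, 130 mm deep, 70 mm outside, rim 225 mm above the bench.
- handle (a point): middle of the crank's grip, right of the stand (-y): dark wooden bar parallel to the axle, 18 mm diameter, from 72 to 157 mm right of the stand's origin (steel arm at 80 mm); this point is at 115 mm. It runs on a circle of 85 mm radius: upright it is 70 mm behind and 48 mm above the axle, at full tilt 66 mm ahead and 54 mm above. Push forward from behind, and back from in front.
- trunnion (a point): point on the axle's line, 115 mm right of the stand's origin and 155 mm up: centre of the handle's circle. Stays put.
- dial (a joint): turn of the cap, a flat aluminium disc (172 mm diameter, 6 mm thick) over the hopper's rim; grows counter-clockwise seen from above. 0 to 0.6 (start): no hole over the hopper's middle; 0.95: 24 mm hole (nothing passes); 1.90 (aim within 0.1): 46 mm hole (small balls pass, large not); 3.20: 64 mm hole (all pass). Stops at -0.05 and 3.3. No clicks; friction 0.12 N m holds it.
- cap_axis (a point): centre of the cap's top face, on its axis; upright it is 232 mm above the bench, 22 mm behind and 38 mm left of the stand's origin. A steel hub (26 mm diameter, 12 mm high) stands there. The hole in use is the one forward-right of it, over the clear hopper.
- fin (a point): middle of the dark wooden fin standing on the cap: 40 mm long radially (44 to 84 mm from the axis), 12 mm thick, 42 mm high; this point is 64 mm from the axis, 21 mm above the cap. In the stand's frame, upright, its direction from the cap's axis is dial + 0.07 rad, counter-clockwise from the stand's x axis.
- ball_a_center (a point): centre of a small wooden ball, 38 mm diameter, 20 g; starts in the hopper above the large ball.
- ball_b_center (a point): centre of the other small wooden ball, 38 mm diameter, 20 g; starts topmost in the hopper.
- ball_large_center (a point): centre of the large wooden ball, 56 mm diameter, 62 g; at the bottom of the hopper, where it must be at the end.
- hopper_floor (a point): centre of the hopper's inner floor (upright: 95 mm above the bench); z points from the floor to the cap.
- glue: bystander: white glue bottle, 68 mm diameter, 190 mm high, upright; origin under its centre. Leave alone.
- boards: bystander: two flat boards, 200 x 110 mm, 36 mm high in all; origin under the centre. Leave alone.
- plane: bystander: hand plane, 170 x 52 mm, 80 mm high; origin under its centre. Leave alone.

How it is judged:
By the outcome, as a careful person would: the job done as asked, in the order asked, and still so for the second after the job is handed in, with the robot touching nothing.
It also fails if it takes over 72 s, if anything falls off the work surface, if the arm or the gripper's body presses on something with over 40 N, if the wrist force passes 120 N, or if a joint passes its speed limit or range.

## Working session

There is one attempt and no reset: what is moved stays moved. The work goes in short steps, each a Python script; the robot and the scene stay as the last script left them, time stands still between calls to the robot, and variables do not carry over. Pictures are saved under pics/ and viewed, at most 10 in all, crops included, and the job is handed in when it is done.

```bash
mkdir -p pics
python3 - <<'E'
from cell import env,camera,calibration
import cv2,numpy as np
for n in ("scene","top"):
    p,d=camera(n); cv2.imwrite(f"pics/{n}0.png",p); np.savez(f"{n}0.npz",p=p,d=d); c=calibration(n); print(n,c)
s=env.get_state(); print(s["time"],s["tcp_pos"],s["orientation"],s["opening"])
E
```

```text
scene {'fx': 452.2138515655554, 'fy': 452.2138515655554, 'cx': 318.8676762731069, 'cy': 200.6009963981929, 'k1': -0.03908055960574175, 'rvec': array([ 1.68042059,  1.99627268, -0.70116824]), 'tvec': array([ 0.0795652 , -0.24298555,  1.58629588])}
top {'fx': 493.4179425289467, 'fy': 493.4179425289467, 'cx': 322.3349703252942, 'cy': 198.2999367711227, 'k1': -0.09963630245886859, 'rvec': array([ 2.19877791, -2.15872444,  0.11645326]), 'tvec': array([-0.03513932,  0.50450624,  1.68592416])}
0.1 [0.17916122 0.65036216 0.30302968] [-3.81514546e-05  1.33989850e-01  9.90982370e-01 -8.13618795e-04] 0.08538962965643325
```

View pics/top0.png

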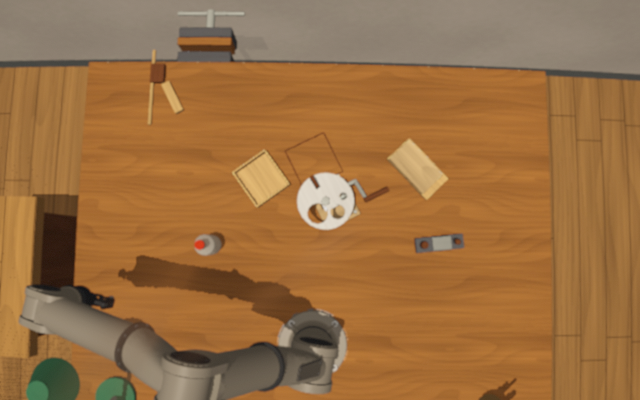

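View pics/scene0.png

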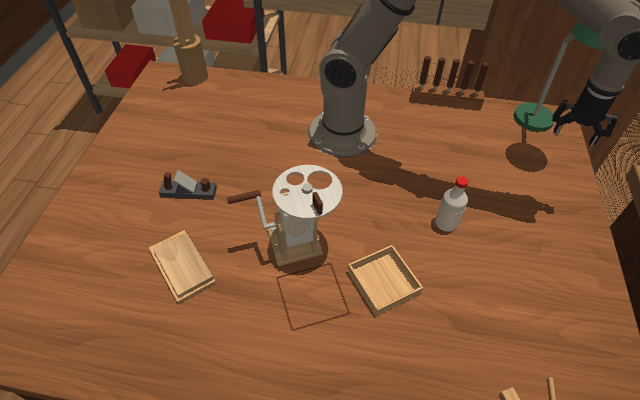

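The top view has the cap at about (326,201), the tray at (261,178), the outline's corners at about (286,151), (325,134) and (342,167), and the handle at (376,194). The scene view has the outline at (277,279), (332,264), (349,313) and (294,329), and the tray near (385,280). I'll zoom in on both.

```bash
cat > h.py <<'E'
import numpy as np,cv2
from cell import env,kin,camera,calibration,job
def ray(n,uv,c=None):
    c=c or calibration(n); K=np.array([[c["fx"],0,c["cx"]],[0,c["fy"],c["cy"]],[0,0,1]])
    q=cv2.undistortPoints(np.float64(uv).reshape(-1,1,2),K,np.array([c["k1"],0,0,0.])).reshape(-1,2)
    R,_=cv2.Rodrigues(c["rvec"]); d=np.c_[q,np.ones(len(q))]@R
    return -R.T@c["tvec"].ravel(), d
def onplane(n,uv,z):
    o,d=ray(n,uv); return o+d*((z-o[2])/d[:,2])[:,None]
def pix(n,P):
    c=calibration(n); K=np.array([[c["fx"],0,c["cx"]],[0,c["fy"],c["cy"]],[0,0,1]])
    return cv2.projectPoints(np.float64(P).reshape(-1,1,3),c["rvec"],c["tvec"],K,np.array([c["k1"],0,0,0.]))[0].reshape(-1,2)
E
python3 - <<'E'
from h import *
t=np.load("top0.npz")["p"]; s=np.load("scene0.npz")["p"]
a=cv2.resize(t[120:240,225:395],(800,565),interpolation=cv2.INTER_CUBIC)
b=cv2.resize(s[155:335,220:430],(700,600),interpolation=cv2.INTER_CUBIC)
cv2.imwrite("pics/t1.png",a);cv2.imwrite("pics/s1.png",b)
E
```

```text
(no output)
```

View pics/t1.png

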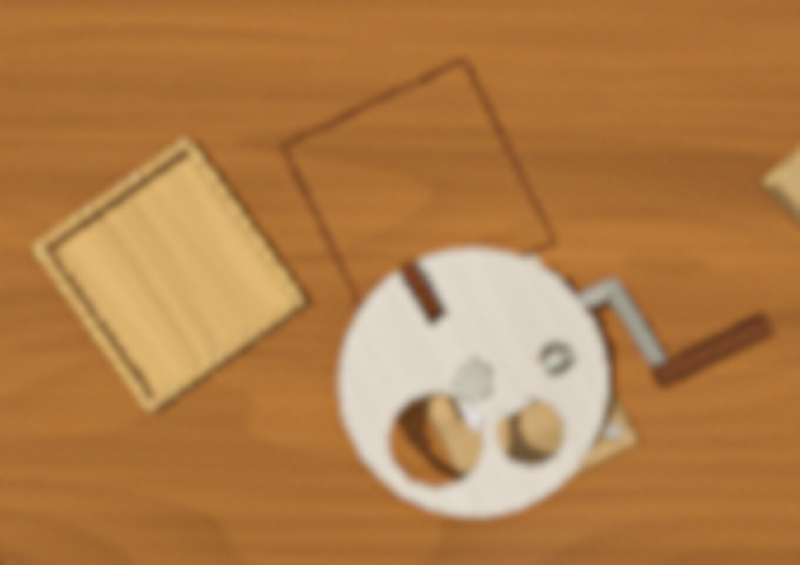

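View pics/s1.png

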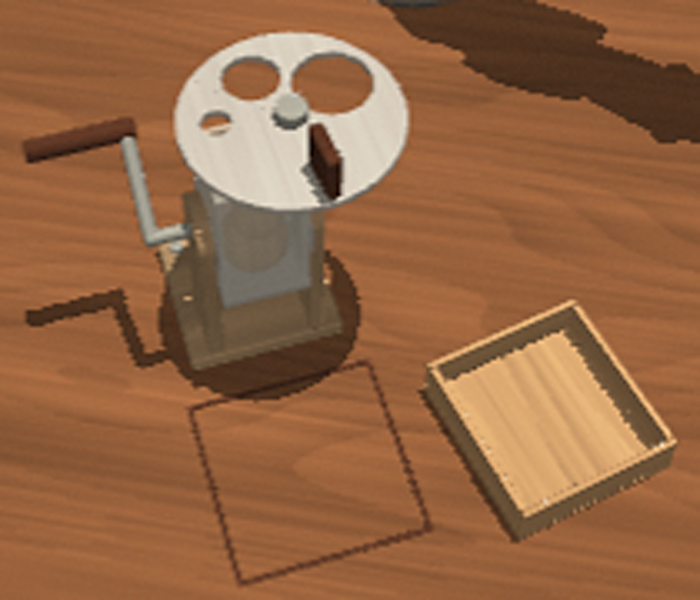

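In the top crop the outline corners are (285,147), (464,62) and (553,242), and the tray rim corners are (35,247), (188,140), (308,300) and (155,412). The fin is at (422,292) and the cap centre at about (474,381). In the scene crop the outline is (190,408), (370,362), (431,527) and (241,583), and the tray rim is (428,368), (574,302), (675,441) and (520,515).

Run:
```python
from h import *
np.set_printoptions(precision=4,suppress=True)
T=lambda L:np.array(L)/(800/170)+[225,120]-.4
S=lambda L:np.array(L)/(700/210)+[220,155]-.35
os=onplane("scene",S([(190,408),(370,362),(431,527),(241,583)]),0)
ot=onplane("top",T([(285,147),(464,62),(553,242)]),0)
print("outline s",os[:,:2],os.mean(0)); print("outline t",ot[:,:2],(ot[0]+ot[2])/2)
for o in (os,ot):
    print(np.linalg.norm(np.diff(o,axis=0),axis=1),np.degrees(np.arctan2(*np.diff(o,axis=0)[:,1::-1].T)))
ts=onplane("scene",S([(428,368),(574,302),(675,441),(520,515)]),.04)
tt=onplane("top",T([(35,247),(188,140),(308,300),(155,412)]),.04)
for n,o in (("s",ts),("t",tt)):
    print("tray",n,o[:,:2],o.mean(0),np.linalg.norm(np.diff(o,axis=0),axis=1),np.degrees(np.arctan2(*np.diff(o,axis=0)[:,1::-1].T)))
for n in("top","scene"):
    p=np.load(n+"0.npz")["p"].astype(int)
    m=((p.min(2)>150)&(p.max(2)-p.min(2)<40)).astype(np.uint8)
    cs,_=cv2.findContours(m,0,2); cs=[c for c in cs if cv2.contourArea(c)>800]
    for c in cs:
        c=cv2.convexHull(c).reshape(-1,2); P=onplane(n,c,.232)[:,:2]
        (x,y),r=cv2.minEnclosingCircle(P.astype(np.float32)); 
        A=np.c_[2*P,np.ones(len(P))]; q=np.linalg.lstsq(A,(P**2).sum(1),rcond=None)[0]
        print("cap",n,q[:2],np.sqrt(q[2]+q[:2]@q[:2]))
print("fin top", onplane("top",T([(407,262),(434,318)]),.274)[:,:2])
print("handle t",onplane("top",T([(661,378),(768,322)]),.203), "s",onplane("scene",S([(28,150),(133,127)]),.203))
print("glue",onplane("top",[(207,245)],.19),"boards",onplane("top",[(417,168)],.036))
```

```text
outline s [[ 0.6042 -0.0934]
 [ 0.5363  0.0438]
 [ 0.6737  0.1124]
 [ 0.743  -0.0223]] [0.6393 0.0101 0.    ]
outline t [[ 0.674   0.1088]
 [ 0.7421 -0.0251]
 [ 0.6056 -0.0944]] [0.6398 0.0072 0.    ]
[0.153  0.1536 0.1514] [116.3496  26.5389 -62.7622]
[0.1501 0.1531] [ -63.04   -153.0838]
tray s [[0.5579 0.0927]
 [0.475  0.2032]
 [0.59   0.2891]
 [0.6719 0.1766]] [0.5737 0.1904 0.04  ] [0.1381 0.1436 0.1391] [126.8764  36.7618 -53.9755]
tray t [[0.5886 0.2879]
 [0.6703 0.1778]
 [0.5531 0.0863]
 [0.4689 0.1958]] [0.5702 0.187  0.04  ] [0.1371 0.1486 0.1382] [ -53.4272 -142.0331  127.5753]
cap top [ 0.4796 -0.0343] 0.08662775329896952
cap scene [ 0.479  -0.0306] 0.08493098010346556
fin top [[ 0.5494  0.0116]
 [ 0.5141 -0.0061]]
handle t [[ 0.4855 -0.1566  0.203 ]
 [ 0.5242 -0.2274  0.203 ]] s [[ 0.5212 -0.2233  0.203 ]
 [ 0.4856 -0.1514  0.203 ]]
glue [[0.3366 0.3321 0.19  ]] boards [[ 0.6162 -0.3537  0.036 ]]
```

```bash
cat >> h.py <<'E'
from scipy.spatial.transform import Rotation as Rn
YAW=.468; SPOT=np.array([.6396,.0087]); ex=np.array([np.cos(YAW),np.sin(YAW)]); ey=np.array([-ex[1],ex[0]])
ORG=SPOT-.14*ex
def st(x,y,z): return np.r_[ORG+x*ex+y*ey,z]      # stand frame -> world
CAP=st(-.022,.038,.232)
def down(a):  # tool down, fingers closing along world angle a
    c,s=np.cos(a),np.sin(a)
    q=Rn.from_matrix(np.array([[-s,c,0],[c,s,0],[0,0,-1]])).as_quat(); return q[[3,0,1,2]]
def finpose(dial,z=.314,off=0):  # tool over the fin
    f=dial+.07+YAW; return np.r_[CAP[:2]+.064*np.array([np.cos(f),np.sin(f)])+off*np.array([-np.sin(f),np.cos(f)]),z], f
def hand(t,y=-.126,r=.085,up=.054):  # tcp for the handle at tilt t
    b=np.arctan2(.048,-.070)-t; return st(r*np.cos(b),y,.155+r*np.sin(b)+up)
E
python3 - <<'E'
from h import *
np.set_printoptions(precision=2,suppress=True)
TR=np.array([.572,.1887]); ty=.64; u=np.array([np.cos(ty),np.sin(ty)])
for k in (0,np.pi):
    print("k",k)
    for n,p,a in [("tray",np.r_[TR+.072*u,.085],ty),("spot",st(.212,0,.085),YAW)]+[("fin%.1f"%d,finpose(d)[0],finpose(d)[1]+np.pi/2) for d in (.05,1,1.9)]+[("h%.1f"%t,hand(t),YAW) for t in(0,1,1.98)]:
        print(n,np.array(p),kin.inverse_kinematics(p,down(a+k)))
E
```

```text
k 0
tray [0.63 0.23 0.09] [-0.67  0.75  0.32  1.72 -0.33  0.73  0.46]
spot [0.7  0.04 0.09] [-0.41  0.8   0.4   1.63 -0.41  0.79  0.64]
fin0.1 [0.53 0.01 0.31] [-0.57  0.25  0.52  1.91 -0.14  1.02  2.18]
fin1.0 [0.48 0.03 0.31] [ 0.79  0.35 -1.17  1.94  0.36  1.09  2.57]
fin1.9 [0.43 0.01 0.31] [-1.18  0.03  1.06  2.14 -0.03  0.99 -2.38]
h0.0 [ 0.51 -0.2   0.26] [-0.39  0.42  0.84  1.95 -0.39  0.94  1.11]
h1.0 [ 0.57 -0.17  0.29] [-0.53  0.52  0.99  1.8  -0.49  1.08  1.11]
h2.0 [ 0.64 -0.13  0.25] [-0.52  0.67  0.96  1.71 -0.61  1.09  1.1 ]
k 3.141592653589793
tray [0.63 0.23 0.09] [-1.15  1.21  1.25  1.75 -1.25  1.21 -2.02]
spot [0.7  0.04 0.09] [-0.82  1.24  1.25  1.66 -1.25  1.24 -1.94]
fin0.1 [0.53 0.01 0.31] [-0.83  0.3   0.87  1.93 -0.27  1.03 -0.83]
fin1.0 [0.48 0.03 0.31] [-0.83  0.16  0.72  2.03 -0.12  1.   -0.09]
fin1.9 [0.43 0.01 0.31] [-0.8   0.03  0.66  2.13 -0.02  0.99  0.74]
h0.0 [ 0.51 -0.2   0.26] [-0.62  0.67  1.28  1.96 -0.74  1.09 -1.69]
h1.0 [ 0.57 -0.17  0.29] [-0.65  0.7   1.28  1.81 -0.73  1.2  -1.82]
h2.0 [ 0.64 -0.13  0.25] [-0.64  0.87  1.27  1.72 -0.88  1.25 -1.82]
```

Run:
```python
from h import *
np.set_printoptions(precision=4,suppress=True)
TR=np.array([.572,.1887]); ty=.64; u=np.array([np.cos(ty),np.sin(ty)])
g=np.r_[TR+.072*u,.085]
env.reach(g+[0,0,.12],down(ty)); env.grip(.04,60)
print("low stop",env.movel(g,.12,stop_force=15)); env.grip(0.0,60)
s=env.get_state(); print(s["time"],s["tcp_pos"],s["opening"],s["force"])
if .003<s["opening"]<.012:
    e=st(.212,0,s["tcp_pos"][2]); print(env.movel(e,.1,rot=down(YAW),stop_force=35))
    s=env.get_state(); print(s["time"],s["tcp_pos"],s["force"],e)
    env.grip(.04); env.movel(np.r_[s["tcp_pos"][:2],.33],.2)
p,d=camera("top"); q,_=camera("scene")
cv2.imwrite("pics/t2.png",np.hstack([cv2.resize(p[120:240,225:395],(400,282)),cv2.resize(q[155:335,220:430],(329,282))]))
cv2.imwrite("t2full.png",p);cv2.imwrite("s2full.png",q)
```

```text
low stop False
4.3833 [0.6298 0.2316 0.0858] 0.004804041744811206 [-2.7313 -1.4294  6.2279]
False
6.575 [0.7038 0.0415 0.0858] [-1.6106  4.3035  4.8411] [0.7039 0.0412 0.0858]
```

View pics/t2.png

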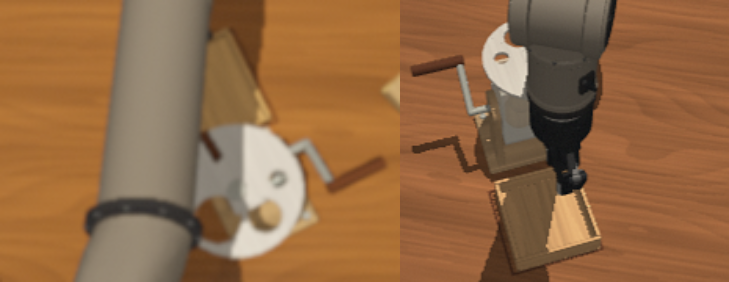

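The tray has moved to the spot with the arm above it, so I'll check it once the arm is clear. Next is the fin.

Run:
```python
from h import *
np.set_printoptions(precision=4,suppress=True)
s=env.get_state(); env.movel(np.r_[s["tcp_pos"][:2],.42],.25)
P=lambda d,z=.314:(finpose(d,z)[0],down(finpose(d)[1]-np.pi/2))
p,q=P(.055,.42); env.reach(p,q); env.grip(.045,20)
print("hit",env.movel(P(.055)[0],.1,stop_force=12)); print(env.get_state()["tcp_pos"])
env.grip(.022,20); s=env.get_state(); print(s["opening"],s["force"],s["torque"])
lag=.005/.064
for d in np.linspace(.055,1.90+.02,15)[1:]:
    p,q=P(d); r=env.movel(p,.08,rot=q,stop_force=30)
    if r: print("STOP",d); break
s=env.get_state(); print(s["time"],s["opening"],s["force"],s["tcp_pos"],p)
if not r:
    p,q=P(1.90); env.movel(p,.05,rot=q)
    env.grip(0,20); s=env.get_state(); print("closed",s["opening"],s["force"])
    env.grip(.04); env.movel(P(1.90,.42)[0],.2)
    a,_=camera("top"); b,_=camera("scene")
    cv2.imwrite("pics/t3.png",np.hstack([cv2.resize(a[120:240,225:395],(425,300)),cv2.resize(b[155:335,220:430],(350,300))]))
    cv2.imwrite("t3full.png",a);cv2.imwrite("s3full.png",b); print(env.get_state()["time"])
```

```text
hit False
[0.5313 0.0053 0.3146]
0.021893613808763413 [0.3768 0.3628 0.3158] [ 0.0071 -0.0048  0.0689]
16.0417 0.021925582817665226 [0.1417 0.4289 0.0014] [0.4285 0.01   0.314 ] [0.4283 0.01   0.314 ]
closed 0.01192031126237963 [-1.4945 -0.7207  3.1618]
17.6917
```

View pics/t3.png

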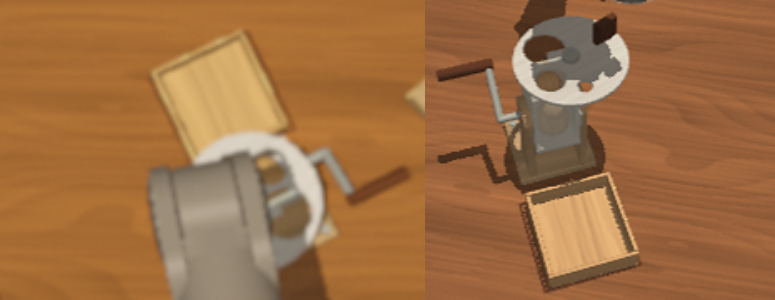

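The cap has turned and the tray is on its spot. I'll go above the handle, then check the tray and dial in a larger view.

Run:
```python
from h import *
h0=hand(0)
env.reach(np.r_[h0[:2],.42],down(YAW)); 
a,_=camera("top"); b,_=camera("scene"); cv2.imwrite("t4full.png",a);cv2.imwrite("s4full.png",b); print(env.get_state()["time"])
cv2.imwrite("pics/t4.png",np.hstack([cv2.resize(a[125:225,270:350],(400,500),interpolation=cv2.INTER_CUBIC),cv2.resize(b[155:335,255:375],(333,500),interpolation=cv2.INTER_CUBIC)]))
```

```text
18.6917
```

View pics/t4.png

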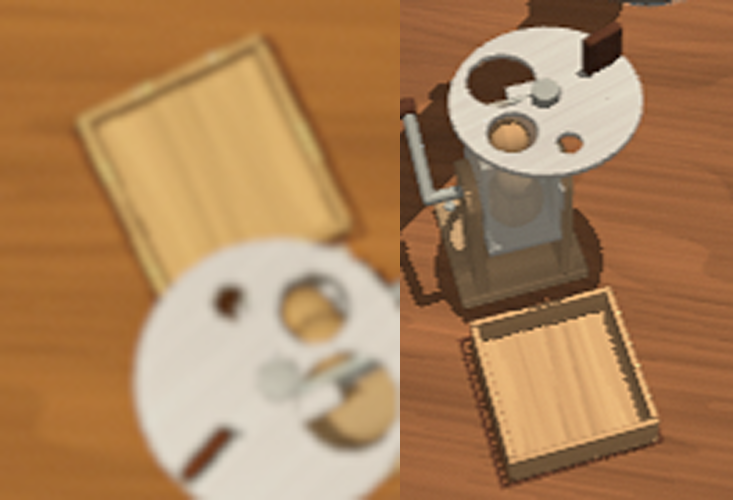

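In the top crop the fin runs from (187,475) to (231,433), with the tray rim corners at (78,122), (265,38) and (352,232). In the scene crop the rim corners are (472,324), (609,290), (659,422) and (511,463). The ball shows through the 46 mm hole.

Run:
```python
from h import *
np.set_printoptions(precision=4,suppress=True)
T=lambda L:np.array(L)/5+[270,125]-.4
S=lambda L:(np.array(L)-[400,0])/2.776+[255,155]-.35
f=onplane("top",T([(187,475),(231,433)]),.274).mean(0)-CAP
print("dial",np.arctan2(f[1],f[0])-YAW-.07, np.hypot(*f[:2]))
# 46mm hole centre, at stand dir from cap axis?
hc=onplane("top",T([(314,309)]),.232)[0]; print("hole stand",[(hc[:2]-ORG)@ex,(hc[:2]-ORG)@ey])
t=onplane("top",T([(78,122),(265,38),(352,232)]),.04)[:,:2]; s=onplane("scene",S([(472,324),(609,290),(659,422),(511,463)]),.04)[:,:2]
for c,o in (((t[0]+t[2])/2,t),(s.mean(0),s)):
    v=c-SPOT; print("tray err stand x,y",v@ex,v@ey,"sides",np.linalg.norm(np.diff(o,axis=0),axis=1),np.degrees(np.arctan2(*np.diff(o,axis=0)[:,1::-1].T)))
```

```text
dial 1.9210820239087318 0.061505947068839696
hole stand [np.float64(0.007318961523798744), np.float64(-0.002646518574820431)]
tray err stand x,y -0.002268791752757441 0.0032374872267118765 sides [0.1428 0.1491] [ -64.2597 -155.2165]
tray err stand x,y 0.005059836474525913 0.0034012297810505315 sides [0.1356 0.1445 0.1372] [116.006   26.8907 -63.5934]
```

Run:
```python
from h import *
np.set_printoptions(precision=4,suppress=True)
def fit(P):
    q=np.linalg.lstsq(np.c_[2*P,np.ones(len(P))],(P**2).sum(1),rcond=None)[0]; return q[:2],np.sqrt(q[2]+q[:2]@q[:2])
for f,n in(("t4full.png","top"),("s4full.png","scene")):
    p=cv2.imread(f).astype(int); m=((p.min(2)>135)&(p.max(2)-p.min(2)<45)).astype(np.uint8)
    cs,h=cv2.findContours(m,cv2.RETR_CCOMP,cv2.CHAIN_APPROX_NONE)
    i=max(range(len(cs)),key=lambda k:cv2.contourArea(cs[k]))
    c,r=fit(onplane(n,cv2.convexHull(cs[i]).reshape(-1,2),.232)[:,:2]); print(n,"cap",c,r)
    for k in range(len(cs)):
        if h[0][k][3]==i and cv2.contourArea(cs[k])>8:
            (C,R)=fit(onplane(n,cs[k].reshape(-1,2),.230)[:,:2]); v=C-c; print(" hole",C,R,"rad",np.hypot(*v),"dir stand",np.arctan2(v[1],v[0])-YAW, cs[k].reshape(-1,2).mean(0))
    g=cv2.cvtColor(p.astype(np.uint8),cv2.COLOR_BGR2HSV)
    xy=pix(n,[finpose(1.9)[0]*[1,1,0]+[0,0,.274]])[0]; x,y=xy.astype(int)
    w=p[y-14:y+15,x-14:x+15]; d=(w.sum(2)<200).astype(np.uint8)
    k,l,stt,ce=cv2.connectedComponentsWithStats(d); j=1+np.argmax(stt[1:,4]) if k>1 else 0
    P=onplane(n,[ce[j]+[x-14,y-14]],.274 if n=="top" else .253)[0][:2]; v=P-c
    print(" fin blob",ce[j]+[x-14,y-14],stt[j],"pred",xy,"rad",np.hypot(*v),"dial",np.arctan2(v[1],v[0])-YAW-.07)
```

```text
top cap [ 0.4814 -0.0437] 0.09217216729710939
 hole [ 0.4616 -0.081 ] 0.02721031319279555 rad 0.042306859594887766 dir stand -2.527974257591663 [340.8364 206.4182]
 hole [ 0.487  -0.0623] 0.0110063079738923 rad 0.019419285061372724 dir stand -1.7463446427479479 [334.8571 197.619 ]
 hole [ 0.5266 -0.0015] 0.011552762643270417 rad 0.06183649178671538 dir stand 0.28320089895941397 [315.2857 184.7619]
 hole [ 0.5217 -0.0516] 0.02192769202896474 rad 0.04098712321641128 dir stand -0.6624828685830836 [331.878  186.4634]
 fin blob [314. 212.] [18 11  1  1  1] pred [310.5102 215.744 ] rad 0.060613867495238755 dial 1.7784144986928958
scene cap [ 0.479  -0.0303] 0.08507710478896105
 hole [ 0.5245 -0.0008] 0.013006327929871237 rad 0.05421443610576278 dir stand 0.10671025366302384 [315.5385 206.0769]
 hole [ 0.5212 -0.0518] 0.0238710754623742 rad 0.04741456928714592 dir stand -0.9393528194232414 [294.98 202.38]
 hole [ 0.4921 -0.0629] 0.005601865457891049 rad 0.035136036515052385 dir stand -1.6579596457675854 [293.     192.3333]
 hole [ 0.4783 -0.0309] 0.012377093185019592 rad 0.0009361413136601946 dir stand -2.8577219150783892 [306.7931 190.5862]
 hole [ 0.4617 -0.0767] 0.02997433663982299 rad 0.04955642332200473 dir stand -2.3961322111119383 [290.6119 182.7612]
 fin blob [324.6581 163.0129] [  0   0  29  29 465] pred [327.1057 165.4611] rad 0.08304234750943579 dial 2.2193536551134057
```

The tray is within about 4 mm of the spot and the dial is at about 1.9. Now I'll tip the hopper.

Run:
```python
from h import *
np.set_printoptions(precision=3,suppress=True)
env.grip(.045,30); print("hit",env.movel(hand(0),.12,stop_force=12))
env.grip(0,30); s=env.get_state(); print(s["opening"],s["force"])
if .014<s["opening"]<.022:
    for t in np.linspace(0,1.98,14)[1:]:
        r=env.movel(hand(t),.07,stop_force=30); s=env.get_state(); print(round(t,2),s["force"],s["opening"],np.linalg.norm(s["tcp_pos"]-hand(t)))
        if r: break
    env.dwell(2.0)
a,_=camera("top"); b,_=camera("scene"); print(env.get_state()["time"])
cv2.imwrite("pics/t5.png",np.hstack([cv2.resize(a[120:240,250:390],(350,300)),cv2.resize(b[135:345,220:430],(450,450))[:300] if 0 else cv2.resize(b[135:345,220:430],(300,300))]))
```

```text
hit False
0.016828797649519674 [-5.556 -1.723  7.762]
0.15 [-8.239 -2.223  5.96 ] 0.01697033518619534 0.002818363077625663
0.3 [-12.669  -3.249   9.898] 0.017070003992707927 0.0044843677858166725
0.46 [-21.073  -4.05   18.369] 0.01703515654192203 0.006394406155877467
0.61 [-19.156  -1.465  24.222] 0.016441301030962023 0.005455937989608548
0.76 [-10.308  -0.453  14.107] 0.017192555870088645 0.002823243506967805
0.91 [-6.092 -1.063  7.259] 0.016743136953055574 0.0016050398209985497
1.07 [-2.707 -0.582  6.526] 0.016793989961849987 0.0012400319501300616
1.22 [-1.246 -0.909  3.926] 0.017013073644053366 0.0008416309054567901
1.37 [ 0.758 -3.296 -1.237] 0.016528760989456073 0.0004906316299372326
1.52 [ 1.296 -4.483 -5.284] 0.01648472128835723 0.0007362853356676392
1.68 [ 1.208 -5.028 -5.499] 0.016973375775473813 0.0007915191535543712
1.83 [ 1.183 -5.458 -4.99 ] 0.016932314580367737 0.0006117789859397045
1.98 [-2.432  1.171  8.238] 0.016750260588423473 0.0016116329624827164
27.1583
```

View pics/t5.png

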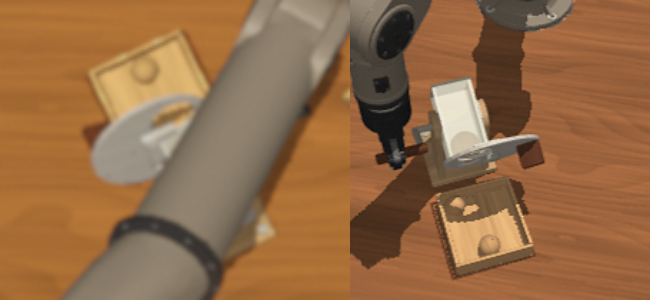

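One ball is at (490,243) in the tray and apparently the other is at (458,203). The large one is still in the hopper. I'll wait briefly, bring the hopper upright and check.

Run:
```python
from h import *
np.set_printoptions(precision=3,suppress=True)
env.dwell(1.0)
for t in np.r_[np.linspace(1.98,0,14)[1:],-.04]:
    r=env.movel(hand(t),.07,stop_force=35); s=env.get_state(); print(round(t,2),s["force"],s["opening"],np.linalg.norm(s["tcp_pos"]-hand(t)))
    if r: print("stop"); break
env.grip(.045); s=env.get_state(); print(s["time"],s["tcp_pos"],hand(0))
env.movel(np.r_[s["tcp_pos"][:2],.42],.2)
j=np.array(env.get_state()["qpos"]); env.reach([.45,-.40,.42],down(YAW))
a,_=camera("top"); b,_=camera("scene"); print(env.get_state()["time"]); cv2.imwrite("t6full.png",a);cv2.imwrite("s6full.png",b)
cv2.imwrite("pics/t6.png",np.hstack([cv2.resize(a[120:240,270:370],(400,480),interpolation=cv2.INTER_CUBIC),cv2.resize(b[155:335,220:370],(400,480),interpolation=cv2.INTER_CUBIC)]))
```

```text
1.83 [-0.724 -4.405 -0.935] 0.01681133723930504 0.000541715650665203
1.68 [ 2.14  -3.303 -1.289] 0.017047399346898345 0.0011767283515992997
1.52 [ 5.049 -1.796  1.936] 0.016640193063328784 0.002610428587900403
1.37 [ 7.888 -0.518  4.666] 0.01681640704759896 0.004305011367425459
1.22 [ 8.841  1.643 10.105] 0.017077340279005582 0.006407042797457503
1.07 [ 7.736  3.859 16.789] 0.016957616739627528 0.007891707932412928
0.91 [ 6.434  3.289 17.448] 0.016899863961880174 0.006786475213762144
0.76 [ 4.159  3.444 15.694] 0.016908872607857575 0.005758564764856868
0.61 [ 3.598  0.238 12.118] 0.017250314823720907 0.004447265158848083
0.46 [ 3.293 -0.146  8.451] 0.016581110397833873 0.0036939545544313183
0.3 [ 4.88  -1.576  5.006] 0.016685621390376913 0.0032516997188606084
0.15 [ 5.97  -2.124  0.228] 0.01675824651558297 0.0027097026420409088
0.0 [ 7.279 -3.588 -2.041] 0.016473073229361042 0.0024129252619074265
-0.04 [ 4.97  -1.612  2.774] 0.016652605554914594 0.0028129367111645845
33.1167 [ 0.507 -0.199  0.254] [ 0.509 -0.199  0.257]
35.0333
```

View pics/t6.png

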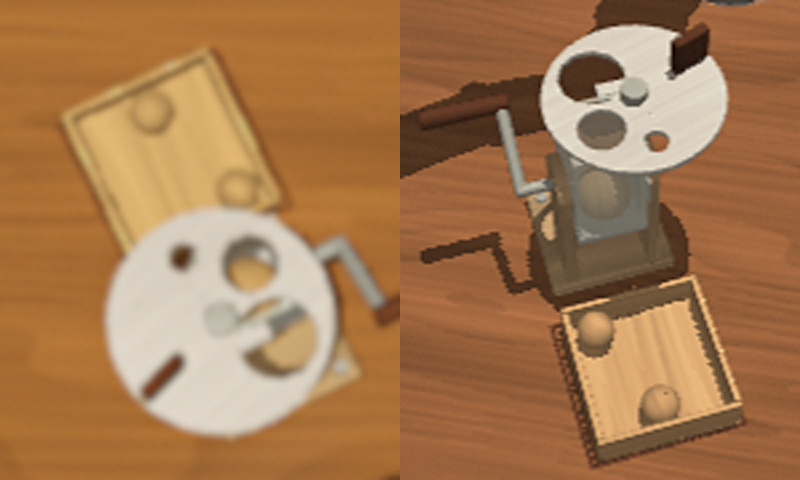

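Both small balls are in the tray at (152,110) and (240,188) in the top crop, and the large one is visible in the hopper. I'll compare the handle against its starting pixels to check the hopper is fully upright.

Run:
```python
from h import *
for n,f,(x0,x1,y0,y1) in (("scene","s6full.png",(222,264,182,212)),("top","t6full.png",(345,395,175,206))):
    A=np.load(n+"0.npz")["p"].astype(float).mean(2); B=cv2.imread(f).astype(float).mean(2)
    c=[i[y0:y1,x0:x1].copy() for i in(A,B)]
    print(n,cv2.phaseCorrelate(c[0],c[1],cv2.createHanningWindow((x1-x0,y1-y0),cv2.CV_64F)))
for t in (0,.05,.1):
    h=hand(t,y=-.115,up=0); print(t,pix("scene",h),pix("top",h))
```

```text
scene ((0.2781776865775534, 0.2553162317750193), 0.6906929161986899)
top ((0.13685715421433642, -0.6410324312515101), 0.9863651589279426)
0 [[243.29303338 196.2573911 ]] [[375.41286018 194.22269297]]
0.05 [[243.31710913 196.11428733]] [[375.19094889 193.39032242]]
0.1 [[243.36082889 196.05307016]] [[374.93896059 192.50994964]]
```

The hopper looks about 0.04 rad short of upright, so I'll press the handle down onto its stop with closed fingertips.

Run:
```python
from h import *
h=hand(0); env.reach(np.r_[h[:2],.40],down(YAW)); env.grip(0,20)
env.movel(np.r_[h[:2],.305],.15,stop_force=12)
print(env.movel(np.r_[h[:2],.272],.025,stop_force=22)); s=env.get_state(); print(s["tcp_pos"],s["force"])
env.movel(np.r_[h[:2],.40],.2); env.reach([.45,-.40,.42],down(YAW))
a,_=camera("top"); cv2.imwrite("t7full.png",a); b,_=camera("scene"); cv2.imwrite("s7full.png",b); print(env.get_state()["time"])
x0,x1,y0,y1=345,395,175,206
A=np.load("top0.npz")["p"].astype(float).mean(2); c=[i[y0:y1,x0:x1].copy() for i in(A,a.astype(float).mean(2))]
print(cv2.phaseCorrelate(c[0],c[1],cv2.createHanningWindow((50,31),cv2.CV_64F)))
cv2.imwrite("pics/t7.png",np.hstack([cv2.resize(a[120:240,270:370],(400,480),interpolation=cv2.INTER_CUBIC),cv2.resize(b[155:335,220:370],(400,480),interpolation=cv2.INTER_CUBIC)]))
```

```text
True
[ 0.50728213 -0.19965857  0.28403691] [-2.86548991  0.95886331  9.79162926]
39.7167
((0.045385412471773634, 0.010807422987843651), 0.9508569073714426)
```

View pics/t7.png

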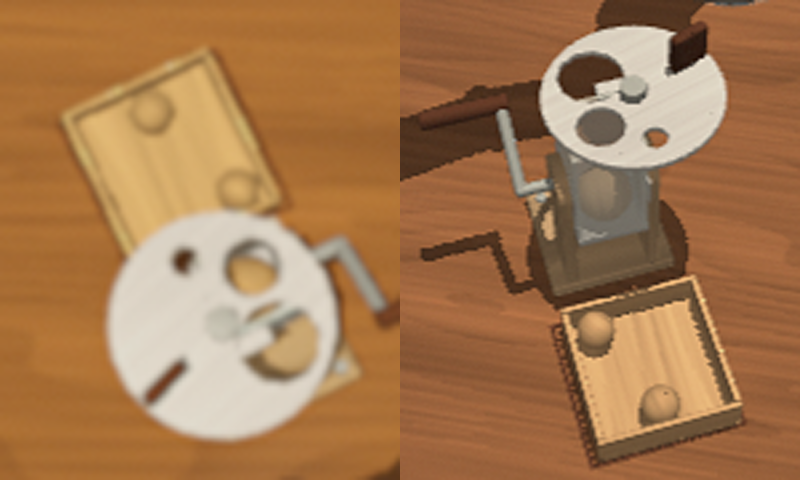

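The handle is back at its starting pixels (0.01 px). Both small balls are in the tray at (152,110) and (240,190), the large ball is in the hopper, and the fin hasn't moved.

```bash
python3 -c "
from cell import job; print(job.job_done())"
```

```text
the job is handed in; nothing more can be done
None
```

The job is handed in at about 40 s: both small balls are in the tray, which is within about 5 mm of its spot; the large ball is in the hopper, which is back upright; the cap is at the 46 mm hole (dial about 1.9); and I didn't touch the glue bottle, boards or plane.

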